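Turn the jacketed vertebra to face the dust hood

ROBOT

A 6-joint arm with a two-finger parallel gripper is mounted at the origin on the work surface. World frame = base frame: x ahead of the robot, y to its left, z up, the work surface at z = 0. Lengths are in m, angles in degrees, forces in N, time in s.
With the tool pointing down it reaches from about 0.35 to 0.775 m from the base axis. Payload 7.3 kg.
Tool frame: the origin (TCP) lies at the very end of the fingers, on their centre line; the grasp point (between the pads) lies 19 mm behind it; z points along the fingers, y is the line along which they close (so a half turn about z gives the same grasp; the last joint's range is limited). The gripper opens to 92 mm and grips with 3 to 60 N. Pads are 19 mm wide; open, the fingers measure 130 mm over their backs; the gripper's body (75 mm by 190 mm) begins 47 mm behind the grasp point.
Start: joints at [-71.906, 19.595, 87.324, -0, 73.075, -8.365], TCP at [0.234, -0.47, 0.227] pointing down, gripper open.
Joint ranges: [-145.02, 145.02], [-44.19, 115.74], [2.07, 154.8], [-57.11, 237.11], [16.16, 152.29], [-177.93, 177.93]. Speed limits (degrees/s): [147.25, 147.25, 180, 180, 180, 180].

INTERFACE

Orientations are given as a 3x3 rotation matrix whose columns are the frame's x, y, z axes.
In Python, from station import manip gives the robot as it stands.
- The arm moves only by the tool send_rows, never from a script. Its arguments are lists of equal length, an entry for each row: "delta_pos": the shift along the tool's x, y, z each as a share of 0.15 m, from -1 to 1, a list of three; "turn": the turn, a rotation vector about the tool's x, y, z each as a share of 90 degrees, from -1 to 1, a list of three; "hand": the gripper command: -1 is shut, 1 is fully open, values between are in proportion. In form: {"delta_pos": [[tx, ty, tz], ...], "turn": [[ax, ay, az], ...], "hand": [hand, ...]}. A call has 1 to 8 rows; each row is the pose to reach, as a shift and turn from the pose commanded when the call began, along the tool's axes at that moment; what a row does not reach only later rows make up. A row lasts 1/12 s, in which the tool goes at most 41.7 mm and 7.16 degrees, less where a joint would pass 70% of its speed; a pose out of reach is approached as far as the arm can. A call with a number of a shift or a turn outside -1 to 1 is refused whole. A call with a gripper value outside its range is refused whole. The fingers move at their own pace and stop on an object; the grip force is fixed at half the most. Time passes only in rows, so rows that repeat a pose let the fingers close. It gives the time, the measured TCP pose, the force, the opening and the grip force at its end, in the units of the state.
- manip.get_obs(): the state, without advancing time (a new reading comes with each control period).
- manip.camera(name): name is "scene" or "top"; returns (picture, depth): 384x512x3 uint8, red, green, blue; 384x512 float32, m along the optical axis (not along the pixel's ray), 0 where there is no reading.
- manip.get_calibration(name): a dict with "mtx" (3x3 intrinsics, pixels), "origin" and "attitude" of the camera in the world. Camera axes: x right, y down, z forward; pixel columns grow to the right and rows downward; lengths in m; the calibration is good to about 2 mm. A picture is of the moment at which its call begins. get_calibration takes no time and is no camera call.
- manip.hand_in(): hands the job in; it is judged then, once.
The state is a dict: "clock": time; "joint_positions": joint angles; "qd": joint speeds; "joint_torque": joint torques, N m; "eef_pos": TCP position; "eef_rot": TCP orientation; "ft_force": force on the tool from outside, world axes, zero at the start; "wrist_torque": the same for the moment, N m; "grip_width": finger opening in m; "finger_force": force on a finger pad.
Only numpy, scipy, OpenCV 4.12 (cv2) and the standard library are available. Lean on these libraries where they do the work, as an engineer would, in place of code of your own. Each camera call takes 0.05 s, during which the arm holds its last target. There are 200 camera calls.

TASK

The vertebra on the turntable is about to be air-scribed: push the turntable round by its rim with the fingertips until the red arrow sticker on the fossil points squarely at the middle of the black dust-extraction hood's mouth, then take the hand away. Touch only the turntable: the fossil in its plaster jacket and the two vials riding on the platter must not be touched, lifted, shifted or upset, so push gently, and keep off the hood and the other things on the bench.

Things in the scene. Friction and masses are not known exactly. Their poses are not given: they have to be found in the camera images.
- platter: turntable's round aluminium platter with a black rubber pad; turns either way without stop about its upright axis, with light drag (about 1 N at the rim), and stays where it is left. Origin: middle of its underside, 70 mm above the bench; z up. Rim 70 to 90 mm above the bench, outer radius 150 mm, its underside overhanging free air; pad radius 120 mm, top 92 mm above the bench.
- notch (a point): one of six equal finger notches cut through the platter's rim, every 60 degrees; this one on the platter's +x axis. The point: 140 mm from the axis, level with the rim's top. Each notch is 52 mm wide, 22 mm deep (floor at radius 128 mm), open outwards, up and down, its walls straight and parallel to its middle line: a finger put down in it and moved round the axis pushes on a wall.
- turntable: the turntable's cast-iron foot, fixed to the bench: radius 100 mm, 10 mm high at its edge, with a slim column under the platter. Origin: on the bench, on the platter's axis
- specimen: fossil: brown vertebra in tan rock in a white plaster half jacket, about 150 x 130 x 65 mm, some 0.95 kg, standing loose near the middle of the pad and turning with it. Origin: middle of its underside, z up. Its +x axis is the way the red arrow sticker (on top, 41 mm long, head 26 mm wide) points and the bared round bone face looks. All lies within 85 mm of the origin.
- hood_mouth (a point): middle of the dust hood's mouth, 140 mm above the bench, 270 to 320 mm from the turntable's axis on the robot's right-hand side, turned towards the turntable
- hood: black square-mouthed dust hood with a grille, fixed to the bench, mouth 220 mm wide and 200 mm high (40 to 240 mm above the bench); it tapers back over 145 mm into a grey duct that bends down to a flange on the bench 260 mm behind the mouth. Origin: on the bench under the middle of the mouth; its -x axis looks out of the mouth, z up.
- vial_a: small amber glass vial with a black cap, diameter 22 mm, 35 mm high, standing loose near the edge of the platter's pad, 106 mm from the axis; origin: middle of its underside, z up
- vial_b: the same kind of vial with a white cap, also about 106 mm from the axis on the platter; origin: middle of its underside, z up
- bottle: amber bottle, diameter 62 mm, 150 mm high, loose on the bench; origin: middle of its underside
- wash_bottle: white squeeze bottle with a red spout, diameter 62 mm, 160 mm high, loose on the bench; origin: middle of its underside
- brush: dusting brush lying loose on the bench, along its x axis
- air_scribe: pen-shaped air scribe, steel with a blue sleeve, about 170 mm long, lying loose on the bench along its x axis
- ear_defenders: grey ear defenders with green rings, lying loose on the bench, about 200 by 160 by 75 mm

How it is judged (in metres and radians):
At the end, for the whole second after the job is handed in: the middle of the hood's mouth lies ahead of the red arrow and within 55 mm to either side of the arrow's line (about 10 degrees); platter and fossil at rest; fossil and both vials upright on the platter where they stood; nothing on the bench moved by 30 mm (y of hood_mouth in the frame of specimen between -0.055 and 0.055 m and x of hood_mouth in the frame of specimen above 0.15 m and angular speed of platter below 0.03 rad/s and angular speed of specimen below 0.05 rad/s and horizontal distance between specimen and platter below 0.035 m and angle between specimen's own z axis and vertical below 0.12 rad and z of specimen in the frame of platter between 0.012 and 0.032 m and angle between each of vial_a, vial_b's own z axis and vertical below 0.2 rad and horizontal distance between each of vial_a, vial_b and platter below 0.125 m and z of vial_a in the frame of platter between 0.012 and 0.032 m and z of vial_b in the frame of platter between 0.012 and 0.032 m and distance of each of bottle, wash_bottle, brush, air_scribe, ear_defenders from where it was at the start of the episode below 0.03 m); the robot touches nothing.
It fails at once if the fossil or its jacket touched by the robot (over 1 N) (contact force between specimen and the fingers above 1 N or contact force between specimen and the arm above 1 N).
It fails at once if the fossil lifted, tipped or slid on the platter (over 12 mm up, 0.2 rad, 35 mm from the axis) (z of specimen in the frame of platter above 0.034 m or angle between specimen's own z axis and vertical above 0.2 rad or horizontal distance between specimen and platter above 0.035 m).
It fails at once if a vial touched by the robot (over 1 N), lifted, toppled or pushed to the edge (contact force between any of vial_a, vial_b and the fingers above 1 N or contact force between any of vial_a, vial_b and the arm above 1 N or z of any of vial_a, vial_b in the frame of platter above 0.034 m or angle between any of vial_a, vial_b's own z axis and vertical above 0.4 rad or horizontal distance between any of vial_a, vial_b and platter above 0.125 m).
It fails at once if the turntable handled roughly: pushed or gripped with more than 30 N (contact force between platter and the fingers above 30 N or contact force between platter and the arm above 30 N).
It fails at once if the hood knocked (over 3 N) or something else on the bench moved by more than 30 mm (contact force between hood and the fingers above 3 N or contact force between hood and the arm above 3 N or distance of any of bottle, wash_bottle, brush, air_scribe, ear_defenders from where it was at the start of the episode above 0.03 m).
It also fails if it takes over 64 s, if anything falls off the work surface, if the arm or the gripper's body presses on something with over 40 N, if the wrist force passes 120 N, or if a joint passes its speed limit or range.

## Working session

There is one attempt and no reset: what is moved stays moved. The work goes in short steps, Python scripts to look and compute and a tool call to move; the robot and the scene stay as the last step left them, time stands still between calls to the robot, and variables do not carry over. Pictures are saved under pics/ and viewed, at most 10 in all, crops included, and the job is handed in when it is done.

Besides the shell and the picture viewer there is one more tool, called after "Request:" as name(argument=value, ...) on one line, values as JSON. send_rows: Moves the arm, as the interface text tells. Its arguments: {"type":"object","properties":{"delta_pos":{"type":"array"},"turn":{"type":"array"},"hand":{"type":"array"}},"required":["delta_pos","turn","hand"]}

```bash
mkdir -p pics; cat > h.py <<'E'
import numpy as np, cv2
from station import manip
def snap(n,f):
    im,d=manip.camera(n); cv2.imwrite(f'pics/{f}.png',im[...,::-1]); np.savez(f'pics/{f}.npz',im=im,d=d); return im,d
def xyz(n,d):
    c=manip.get_calibration(n);K=np.array(c['mtx']);R=np.array(c['attitude']);o=np.array(c['origin'])
    v,u=np.mgrid[:384,:512]
    P=np.stack([(u-K[0,2])/K[0,0]*d,(v-K[1,2])/K[1,1]*d,d],-1)
    return P@R.T+o
E
python3 - <<'E'
from h import *
print(manip.get_calibration('top'));print(manip.get_obs()['eef_rot'])
im1,_=snap('scene','s1'); im,_=snap('top','t1')
cv2.imwrite('pics/both.png',cv2.resize(np.hstack([im1,im])[...,::-1],(800,300)))
E
```

```text
{'mtx': array([[450.69536924,   0.        , 251.31868115],
       [  0.        , 450.69536924, 192.1235997 ],
       [  0.        ,   0.        ,   1.        ]]), 'origin': array([0.25796697, 0.14414542, 1.33692191]), 'attitude': array([[ 0.00939575, -0.98491202,  0.17280057],
       [-0.99995015, -0.00983821, -0.00170421],
       [ 0.00337854, -0.17277594, -0.98495536]])}
[[ 8.95238262e-01  4.45587451e-01 -5.26541796e-04]
 [ 4.45587720e-01 -8.95237040e-01  1.49189179e-03]
 [ 1.93388540e-04 -1.57021917e-03 -9.99998749e-01]]
```

View pics/t1.png

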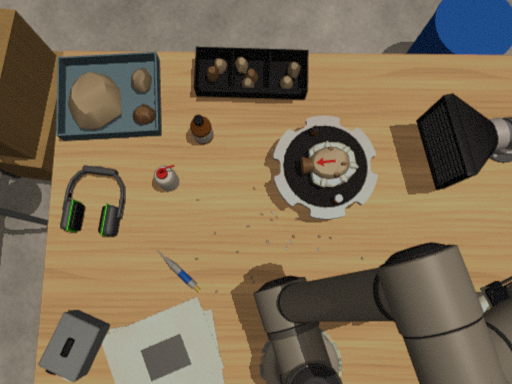

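View pics/s1.png

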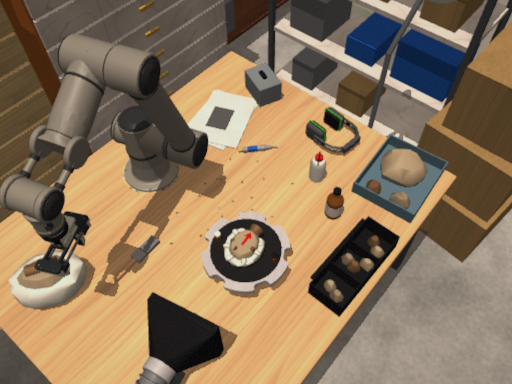

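The top view shows the turntable near (326,167), with the arrow pointing left (about world +y) and the hood to the right at (450,140). The white vial is at (339,198) and the dark one near (310,133). So the turn is nearly half a revolution. Next I'll measure it.

```bash
python3 - <<'E'
from h import *
z=np.load('pics/t1.npz');im=z['im'].astype(int);P=xyz('top',z['d'])
v,u=np.mgrid[:384,:512]
roi=(u>260)&(u<390)&(v>105)&(v<230)
rim=roi&(P[...,2]>.082)&(P[...,2]<.099)&(im.min(-1)>110)
pts=P[rim][:,:2]
(c0),r=cv2.minEnclosingCircle(pts.astype(np.float32)); c=np.array(c0);print('enc',c,r,np.median(P[rim][:,2]))
red=roi&(im[...,0]>150)&(im[...,1]<70)&(im[...,2]<70)
Q=P[red];print('red',red.sum(),Q.mean(0),[u[red].min(),u[red].max(),v[red].min(),v[red].max()])
q=Q[:,:2]-Q[:,:2].mean(0);w,V=np.linalg.eigh(q.T@q);a=V[:,1];t=q@a; a=a*np.sign((t**3).sum())
s=q@np.array([-a[1],a[0]]);print('axis',a,np.degrees(np.arctan2(a[1],a[0])),'len',np.ptp(q@a),'wide end spread',np.std(s[q@a>0]),np.std(s[q@a<0]))
# notch: fraction rim at r 130-147 vs angle
d=pts-c;rr=np.hypot(*d.T);an=np.degrees(np.arctan2(d[:,1],d[:,0]))
m=(rr>133)*0+((rr>.131)&(rr<.147))
h,_=np.histogram(an[m>0]%60,bins=np.arange(0,61,3));print('notch mod60',h)
# vials
for n,mm in (('high',roi&(P[...,2]>.115)&(P[...,2]<.14)),):
    k,l,st,ce=cv2.connectedComponentsWithStats(mm.astype(np.uint8))
    for i in range(1,k):
        if st[i,4]>8:
            p=P[l==i].mean(0);print(n,st[i,4],p,'r',np.hypot(*(p[:2]-c)),'ang',np.degrees(np.arctan2(*(p[:2]-c)[::-1])),im[l==i].mean(0))
# hood front
hm=(u>400)&(u<500)&(v>85)&(v<195)&(im.max(-1)<70)&(P[...,2]>.03)
H=P[hm];print('hood',H.min(0),H.max(0))
top=H[H[:,2]>.225];print(len(top),top[:,:2].min(0),top[:,:2].max(0))
rect=cv2.minAreaRect(top[:,:2].astype(np.float32));print(rect,cv2.boxPoints(rect))
big=cv2.resize(z['im'][80:240,250:510,::-1],(780,480),interpolation=cv2.INTER_CUBIC);cv2.imwrite('pics/c1.png',big)
E
```

```text
enc [ 0.55489379 -0.06695412] 0.1507394164800644 0.08974628836125675
red 48 [ 0.55312722 -0.05534006  0.14853112] [np.int64(317), np.int64(334), np.int64(159), np.int64(164)]
axis [ 0.11871629 -0.99292822] -83.18197797082912 len 0.04698479235745242 wide end spread 0.0016909562261823196 0.003627210236222419
notch mod60 [82 87 87 79 89 90 77 26  0  0  0  0  0  9 88 85 86 79 89 82]
high 51 [ 0.65073185 -0.03469298  0.12446107] r 0.10112227929973172 ang 18.60433241953506 [40.92156863 33.88235294 29.03921569]
high 847 [ 0.54514773 -0.07957923  0.12943488] r 0.01594926235515189 ang -127.66666338023529 [145.80165289 142.74025974 128.70602125]
high 54 [ 0.45527067 -0.09517228  0.12527304] r 0.10354240854349124 ang -164.1852718579998 [152.25925926 153.5        144.96296296]
hood [ 0.25796697 -0.59883327  0.03096976] [0.71289601 0.14414542 1.33692191]
1632 [ 0.25796697 -0.44751855] [0.71289601 0.14414542]
((0.42207610607147217, -0.18203365802764893), (0.19650255143642426, 0.7033383250236511), 42.3177375793457) [[ 0.11266863  0.01185169]
 [ 0.5861851  -0.5082127 ]
 [ 0.7314836  -0.375919  ]
 [ 0.2579671   0.14414537]]
```

View pics/c1.png

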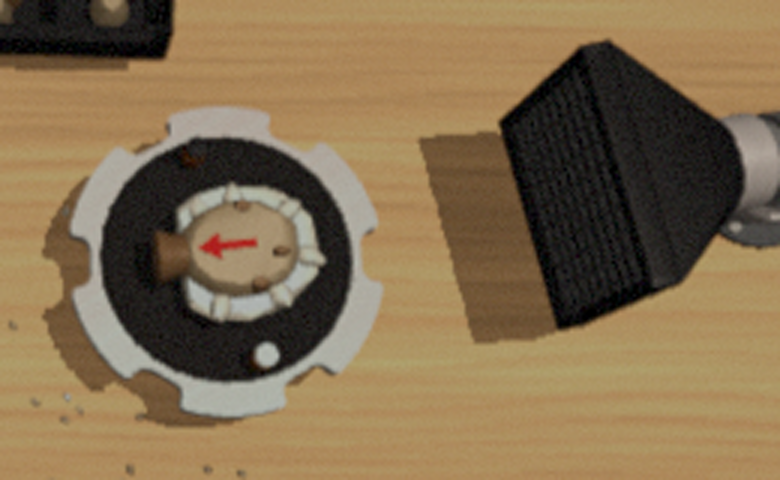

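```bash
cat > hood.py <<'E'
from h import *
z=np.load('pics/t1.npz');im=z['im'].astype(int);P=xyz('top',z['d'])
v,u=np.mgrid[:384,:512]
poly=np.zeros((384,512),np.uint8)
cr=np.array([[515,130],[585,60],[640,270],[568,315]])/3+[250,80]
cv2.fillPoly(poly,[cr.round().astype(np.int32)],1)
m=(poly>0)&(z['d']>0);Q=P[m];print(len(Q))
# vertical mouth plane: n.x = d in xy
mu=Q.mean(0)
A=Q-mu;w,V=np.linalg.eigh(A.T@A);print('normal',V[:,0],np.sqrt(w/len(Q)),Q.min(0),Q.max(0))
n=V[:,0]; 
near=(u>400)&(u<480)&(v>90)&(v<195)&(z['d']>0)&(P[...,2]>.045)&(P[...,2]<.26)&(im.max(-1)<80)
H=P[near];n2=n[:2]/np.hypot(*n[:2])
if n2[1]<0:n2=-n2
t=np.array([-n2[1],n2[0]])
print('angle n',np.degrees(np.arctan2(n2[1],n2[0])),'along n pct',np.percentile(H[:,:2]@n2,[1,90,99,100]),'lat',np.percentile(H[:,:2]@t,[0,.5,99.5,100]))
lat=H[:,:2]@t;s=np.percentile(H[:,:2]@n2,99)
mid=n2*s+t*(np.percentile(lat,.5)+np.percentile(lat,99.5))/2
c=np.array([.5549,-.067]);d=mid-c;print('mouth',mid,'dist',np.hypot(*d),'ang',np.degrees(np.arctan2(d[1],d[0])))
E
python3 hood.py
```

```text
1972
normal [ 0.21718264 -0.9757742   0.02638969] [0.004647   0.04820153 0.05631102] [ 0.5062219 -0.411742   0.0468141] [ 0.702286   -0.35127977  0.24176721]
angle n 102.54805107914753 along n pct [-0.57634662 -0.49566234 -0.49317338 -0.4916494 ] lat [-0.6169188  -0.61427851 -0.39775856 -0.39711268]
mouth [ 0.60107786 -0.37145678] dist 0.30793883822197293 ang -81.37551288255624
```

Request:
send_rows(delta_pos=[[0.1,-0.09,0],[0.25,-0.22,0],[0.4,-0.35,0],[0.55,-0.48,0],[0.7,-0.61,0],[0.82,-0.72,0],[0.9,-0.78,0],[0.92,-0.8,0]], turn=[[0,0,-0.08],[0,0,-0.16],[0,0,-0.24],[0,0,-0.32],[0,0,-0.4],[0,0,-0.48],[0,0,-0.56],[0,0,-0.62]], hand=[-1,-1,-1,-1,-1,-1,-1,-1])

```text
clock: 0.77
eef_pos: [0.3046, -0.2987, 0.2266]
eef_rot: [[0.126, 0.992, -0.0], [0.992, -0.126, 0.001], [0.001, -0.0, -1.0]]
ft_force: [0.1, -0.0, -0.2]
grip_width: 0.0431
finger_force: 0.0
```

```bash
cat > go.py <<'E'
from h import *
import sys
r,ang,zt,yaw=map(float,sys.argv[1:5]);o=manip.get_obs();R=np.array(o['eef_rot']);p=np.array(o['eef_pos'])
a=np.radians(ang);T=np.array([.5549+r*np.cos(a),-.067+r*np.sin(a),zt])
y=np.degrees(np.arctan2(R[1,0],R[0,0]))
print('t',o['clock'],'p',p.round(4),'yaw',y.round(2),'tilt',R[:,2].round(3),'grip',o['grip_width'],'F',np.round(o['ft_force'],1),'j',np.round(o['joint_positions'],0))
print('d',(R.T@(T-p)/.15).round(3),'turn z',round(((y-yaw+180)%360-180)/90,3))
E
python3 go.py .143 151.8 .227 151.8
```

```text
t 0.7667 p [ 0.3046 -0.2987  0.2266] yaw 82.74 tilt [-0.     0.001 -1.   ] grip 0.04309213578037046 F [ 0.1 -0.  -0.2] j [-55.   9. 101.   0.  69. -48.]
d [ 2.084e+00  5.700e-01 -1.000e-03] turn z -0.767
```

Request:
send_rows(delta_pos=[[0.12,0.03,0],[0.27,0.07,0],[0.42,0.11,0],[0.57,0.15,0],[0.72,0.19,0],[0.86,0.23,0],[0.96,0.26,0],[1.0,0.27,0]], turn=[[0,0,-0.06],[0,0,-0.13],[0,0,-0.2],[0,0,-0.27],[0,0,-0.34],[0,0,-0.41],[0,0,-0.48],[0,0,-0.53]], hand=[-1,-1,-1,-1,-1,-1,-1,-1])

```text
clock: 1.43
eef_pos: [0.3647, -0.156, 0.2265]
eef_rot: [[-0.648, 0.762, -0.0], [0.762, 0.648, 0.001], [0.001, 0.0, -1.0]]
ft_force: [-0.8, -0.7, -0.2]
grip_width: 0.0007
finger_force: 0.0
```

```bash
python3 go.py .143 151.8 .227 151.8
```

```text
t 1.4333 p [ 0.3647 -0.156   0.2265] yaw 130.38 tilt [-0.     0.001 -1.   ] grip 0.0006618046691221296 F [-0.8 -0.7 -0.2] j [-34.   6. 105.   0.  69. -75.]
d [ 0.518  1.002 -0.003] turn z -0.238
```

Request:
send_rows(delta_pos=[[0.06,0.12,0],[0.14,0.27,0],[0.22,0.42,0],[0.3,0.57,0],[0.38,0.72,0],[0.45,0.87,0],[0.5,0.96,0],[0.52,1.0,0]], turn=[[0,0,-0.04],[0,0,-0.08],[0,0,-0.12],[0,0,-0.16],[0,0,-0.2],[0,0,-0.22],[0,0,-0.24],[0,0,-0.24]], hand=[-1,-1,-1,-1,-1,-1,-1,-1])

```text
clock: 2.1
eef_pos: [0.4295, 0.0, 0.2264]
eef_rot: [[-0.881, 0.473, -0.001], [0.473, 0.881, 0.0], [0.001, 0.0, -1.0]]
ft_force: [-0.3, 0.6, 0.4]
grip_width: 0.0005
finger_force: 0.0
```

```bash
python3 go.py .143 151.8 .11 151.8; python3 - <<'E'
from h import *
im,d=snap('top','t2');im1,_=snap('scene','s2')
a=cv2.resize(im[90:250,240:400,::-1],(400,400),interpolation=cv2.INTER_CUBIC)
b=cv2.resize(im1[150:310,160:320,::-1],(400,400),interpolation=cv2.INTER_CUBIC)
cv2.imwrite('pics/c2.png',np.hstack([a,b]))
E
```

```text
t 2.1 p [0.4295 0.     0.2264] yaw 151.74 tilt [-0.001  0.    -1.   ] grip 0.0004894482268292276 F [-0.3  0.6  0.4] j [-10.  10. 101.   0.  69. -72.]
d [0.005 0.001 0.776] turn z -0.001
```

View pics/c2.png

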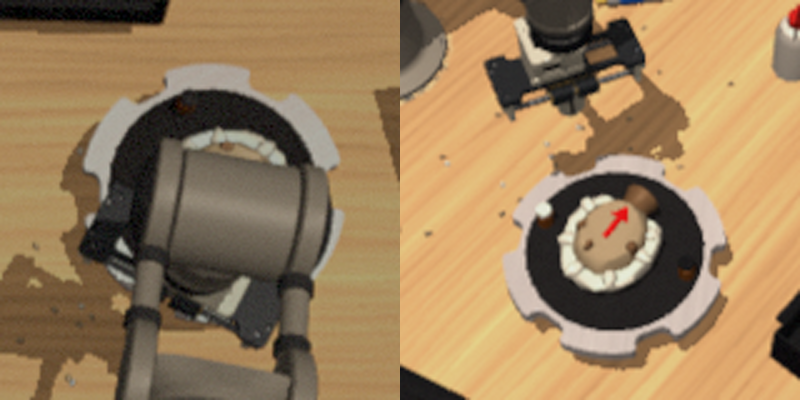

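The hand stands over the notch on the near side. The fossil, arrow and vials are undisturbed. I'll lower it to just above the rim, then slowly into the notch.

Request:
send_rows(delta_pos=[[0,0,0.08],[0,0,0.2],[0,0,0.34],[0,0,0.48],[0,0,0.6],[0,0,0.7],[0,0,0.76],[0,0,0.78]], turn=[[0,0,0],[0,0,0],[0,0,0],[0,0,0],[0,0,0],[0,0,0],[0,0,0],[0,0,0]], hand=[-1,-1,-1,-1,-1,-1,-1,-1])

```text
clock: 2.87
eef_pos: [0.428, -0.0028, 0.1083]
eef_rot: [[-0.878, 0.478, -0.003], [0.478, 0.878, 0.0], [0.003, -0.001, -1.0]]
ft_force: [-0.5, -1.3, -0.4]
grip_width: 0.0003
finger_force: 0.0
```

Request:
send_rows(delta_pos=[[0,0,0.03],[0,0,0.06],[0,0,0.09],[0,0,0.12],[0,0,0.15],[0,0,0.18],[0,0,0.21],[0,0,0.23]], turn=[[0,0,0],[0,0,0],[0,0,0],[0,0,0],[0,0,0],[0,0,0],[0,0,0],[0,0,0]], hand=[-1,-1,-1,-1,-1,-1,-1,-1])

```text
clock: 3.53
eef_pos: [0.4291, -0.0017, 0.0747]
eef_rot: [[-0.879, 0.476, -0.0], [0.476, 0.879, -0.0], [0.0, -0.0, -1.0]]
ft_force: [0.0, 0.4, 0.4]
grip_width: 0.0004
finger_force: 0.0
```

```bash
python3 go.py .143 151.8 .076 151.8; python3 - <<'E'
from math import *
R=143/150
for a in (1,2,3,4.5,6.5,9,12,15,18,21,24,27,30): print(a,round(R*(cos(radians(a))-1),3),round(R*sin(radians(a)),3),round(a/90,3))
E
```

```text
t 3.5333 p [ 0.4291 -0.0017  0.0747] yaw 151.57 tilt [-0. -0. -1.] grip 0.000363996108133802 F [0.  0.4 0.4] j [-10.  22. 113.  -0.  45. -72.]
d [ 0.009  0.013 -0.009] turn z -0.003
1 -0.0 0.017 0.011
2 -0.001 0.033 0.022
3 -0.001 0.05 0.033
4.5 -0.003 0.075 0.05
6.5 -0.006 0.108 0.072
9 -0.012 0.149 0.1
12 -0.021 0.198 0.133
15 -0.032 0.247 0.167
18 -0.047 0.295 0.2
21 -0.063 0.342 0.233
24 -0.082 0.388 0.267
27 -0.104 0.433 0.3
30 -0.128 0.477 0.333
```

The fingers are in the notch with no contact force. I'll begin pushing clockwise, slowly.

Request:
send_rows(delta_pos=[[0,0.017,0],[-0.001,0.033,0],[-0.001,0.05,0],[-0.002,0.067,0],[-0.003,0.083,0],[-0.006,0.108,0],[-0.009,0.13,0],[-0.012,0.149,0]], turn=[[0,0,0.011],[0,0,0.022],[0,0,0.033],[0,0,0.044],[0,0,0.055],[0,0,0.072],[0,0,0.086],[0,0,0.1]], hand=[-1,-1,-1,-1,-1,-1,-1,-1])

```text
clock: 4.2
eef_pos: [0.4414, 0.0173, 0.0753]
eef_rot: [[-0.793, 0.609, -0.0], [0.609, 0.793, -0.0], [0.0, -0.0, -1.0]]
ft_force: [-1.2, -0.7, 0.7]
grip_width: 0.0001
finger_force: 0.4
```

```bash
python3 go.py .143 142.8 .075 142.8
```

```text
t 4.2 p [0.4414 0.0173 0.0753] yaw 142.46 tilt [-0. -0. -1.] grip 5.037099126683857e-05 F [-1.2 -0.7  0.7] j [ -8.  23. 111.  -0.  46. -60.]
d [0.011 0.01  0.002] turn z -0.004
```

Contact is about 1.4 N, as expected. I'll continue at 3° per row.

Request:
send_rows(delta_pos=[[0.002,0.042,0],[0.002,0.083,0],[-0.006,0.132,0],[-0.015,0.182,0],[-0.025,0.231,0],[-0.038,0.279,0],[-0.053,0.326,0],[-0.07,0.373,0]], turn=[[0,0,0.022],[0,0,0.05],[0,0,0.083],[0,0,0.117],[0,0,0.15],[0,0,0.183],[0,0,0.217],[0,0,0.25]], hand=[-1,-1,-1,-1,-1,-1,-1,-1])

```text
clock: 4.87
eef_pos: [0.4836, 0.0556, 0.0751]
eef_rot: [[-0.498, 0.867, -0.001], [0.867, 0.498, -0.0], [0.001, -0.001, -1.0]]
ft_force: [-1.0, 0.0, 0.9]
grip_width: 0.0005
finger_force: 0.5
```

```bash
python3 go.py .143 120.3 .075 120.3
```

```text
t 4.8667 p [0.4836 0.0556 0.0751] yaw 119.87 tilt [-0.001 -0.    -1.   ] grip 0.0004624293015822272 F [-1.   0.   0.9] j [ -2.  26. 105.  -0.  49. -32.]
d [ 0.008 -0.002  0.001] turn z -0.005
```

Tracking is good, so I'll send the same arc (24° per call) twice before checking again.

Request:
send_rows(delta_pos=[[0.002,0.05,0],[-0.005,0.1,0],[-0.012,0.149,0],[-0.021,0.198,0],[-0.032,0.247,0],[-0.047,0.295,0],[-0.063,0.342,0],[-0.082,0.388,0]], turn=[[0,0,0.033],[0,0,0.067],[0,0,0.1],[0,0,0.133],[0,0,0.167],[0,0,0.2],[0,0,0.233],[0,0,0.267]], hand=[-1,-1,-1,-1,-1,-1,-1,-1])

```text
clock: 5.53
eef_pos: [0.5403, 0.0741, 0.0751]
eef_rot: [[-0.102, 0.995, -0.001], [0.995, 0.102, 0.0], [0.0, -0.001, -1.0]]
ft_force: [-0.9, 0.9, -0.3]
grip_width: 0.0007
finger_force: 0.5
```

Request:
send_rows(delta_pos=[[0.002,0.05,0],[-0.005,0.1,0],[-0.012,0.149,0],[-0.021,0.198,0],[-0.032,0.247,0],[-0.047,0.295,0],[-0.063,0.342,0],[-0.082,0.388,0]], turn=[[0,0,0.033],[0,0,0.067],[0,0,0.1],[0,0,0.133],[0,0,0.167],[0,0,0.2],[0,0,0.233],[0,0,0.267]], hand=[-1,-1,-1,-1,-1,-1,-1,-1])

```text
clock: 6.2
eef_pos: [0.5996, 0.068, 0.0751]
eef_rot: [[0.312, 0.95, -0.001], [0.95, -0.312, 0.0], [0.0, -0.001, -1.0]]
ft_force: [-1.6, 0.9, 0.7]
grip_width: 0.0002
finger_force: 0.5
```

```bash
python3 go.py .143 72.3 .075 72.3
```

```text
t 6.2 p [0.5996 0.068  0.0751] yaw 71.82 tilt [-0.001  0.    -1.   ] grip 0.00024107049057093313 F [-1.6  0.9  0.7] j [-1. 36. 85.  0. 59. 17.]
d [ 0.005 -0.01   0.   ] turn z -0.005
```

Request:
send_rows(delta_pos=[[0.002,0.05,0],[-0.005,0.1,0],[-0.012,0.149,0],[-0.021,0.198,0],[-0.032,0.247,0],[-0.047,0.295,0],[-0.063,0.342,0],[-0.082,0.388,0]], turn=[[0,0,0.033],[0,0,0.067],[0,0,0.1],[0,0,0.133],[0,0,0.167],[0,0,0.2],[0,0,0.233],[0,0,0.267]], hand=[-1,-1,-1,-1,-1,-1,-1,-1])

```text
clock: 6.87
eef_pos: [0.6511, 0.0381, 0.075]
eef_rot: [[0.672, 0.741, -0.001], [0.741, -0.672, 0.0], [-0.0, -0.001, -1.0]]
ft_force: [-0.7, -0.1, 0.1]
grip_width: 0.0001
finger_force: 0.6
```

Request:
send_rows(delta_pos=[[0.002,0.05,0],[-0.005,0.1,0],[-0.012,0.149,0],[-0.021,0.198,0],[-0.032,0.247,0],[-0.047,0.295,0],[-0.063,0.342,0],[-0.082,0.388,0]], turn=[[0,0,0.033],[0,0,0.067],[0,0,0.1],[0,0,0.133],[0,0,0.167],[0,0,0.2],[0,0,0.233],[0,0,0.267]], hand=[-1,-1,-1,-1,-1,-1,-1,-1])

```text
clock: 7.53
eef_pos: [0.6859, -0.0101, 0.0749]
eef_rot: [[0.915, 0.403, -0.001], [0.403, -0.915, 0.0], [-0.001, -0.001, -1.0]]
ft_force: [-1.4, 0.7, 0.8]
grip_width: 0.0005
finger_force: 0.6
```

```bash
python3 go.py .143 24.3 .075 24.3
```

```text
t 7.5333 p [ 0.6859 -0.0101  0.0749] yaw 23.76 tilt [-0.001  0.    -1.   ] grip 0.0005060020091131518 F [-1.4  0.7  0.8] j [-7. 44. 69.  0. 67. 59.]
d [ 0.001 -0.013 -0.   ] turn z -0.006
```

Request:
send_rows(delta_pos=[[0.002,0.05,0],[-0.005,0.1,0],[-0.012,0.149,0],[-0.021,0.198,0],[-0.032,0.247,0],[-0.047,0.295,0],[-0.063,0.342,0],[-0.082,0.388,0]], turn=[[0,0,0.033],[0,0,0.067],[0,0,0.1],[0,0,0.133],[0,0,0.167],[0,0,0.2],[0,0,0.233],[0,0,0.267]], hand=[-1,-1,-1,-1,-1,-1,-1,-1])

```text
clock: 8.2
eef_pos: [0.6981, -0.0682, 0.0749]
eef_rot: [[1.0, -0.005, -0.001], [-0.005, -1.0, 0.001], [-0.001, -0.001, -1.0]]
ft_force: [-0.9, 1.6, 0.4]
grip_width: 0.0003
finger_force: 0.6
```

Request:
send_rows(delta_pos=[[0.002,0.05,0],[-0.005,0.1,0],[-0.012,0.149,0],[-0.021,0.198,0],[-0.032,0.247,0],[-0.047,0.29,0],[-0.054,0.318,0],[-0.06,0.333,0]], turn=[[0,0,0.033],[0,0,0.067],[0,0,0.1],[0,0,0.133],[0,0,0.167],[0,0,0.196],[0,0,0.217],[0,0,0.228]], hand=[-1,-1,-1,-1,-1,-1,-1,-1])

```text
clock: 8.87
eef_pos: [0.6892, -0.1186, 0.075]
eef_rot: [[0.935, -0.355, -0.001], [-0.355, -0.935, 0.0], [-0.001, -0.0, -1.0]]
ft_force: [0.2, 0.1, -1.8]
grip_width: 0.0003
finger_force: 0.4
```

```bash
python3 go.py .143 -20.7 .075 -20.7;  python3 - <<'E'
from h import *
im,d=snap('top','t3');im1,_=snap('scene','s3')
a=cv2.resize(im[90:250,240:400,::-1],(400,400),interpolation=cv2.INTER_CUBIC)
b=cv2.resize(im1[180:340,160:320,::-1],(400,400),interpolation=cv2.INTER_CUBIC)
cv2.imwrite('pics/c3.png',np.hstack([a,b]))
E
```

```text
t 8.8667 p [ 0.6892 -0.1186  0.075 ] yaw -20.76 tilt [-0.001  0.    -1.   ] grip 0.00025352656196524865 F [ 0.2  0.1 -1.8] j [-16.  45.  67.   0.  68.  95.]
d [-0.006 -0.006 -0.   ] turn z -0.001
```

View pics/c3.png

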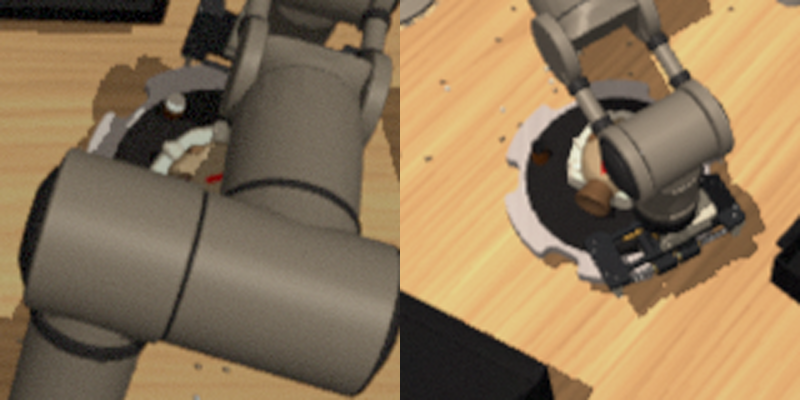

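The arrow is hidden behind the wrist. The white vial is visible in the top crop at (175,103) and the notches show, so I'll get the platter's angle from the vial.

```bash
python3 - <<'E'
from h import *
v,u=np.mgrid[:384,:512]
c=np.array([.5549,-.067])
for f,b in (('t1',(330,348,188,208)),('t3',(300,318,122,142))):
    z=np.load(f'pics/{f}.npz');P=xyz('top',z['d']);im=z['im']
    m=(u>b[0])&(u<b[1])&(v>b[2])&(v<b[3])&(im.min(-1)>120)&(P[...,2]>.112)&(P[...,2]<.14)
    p=P[m].mean(0);d=p[:2]-c;print(f,m.sum(),p.round(3),np.hypot(*d),np.degrees(np.arctan2(d[1],d[0])))
E
```

```text
t1 42 [ 0.456 -0.096  0.126] 0.10256854727687964 -163.62813617432812
t3 15 [ 0.642 -0.018  0.127] 0.09999470190753668 29.23849210136644
```

The platter has turned 167° of the needed 178°, so I'll push about 11° more and ease to a stop.

Request:
send_rows(delta_pos=[[-0.004,0.025,0],[-0.006,0.055,0],[-0.009,0.088,0],[-0.013,0.12,0],[-0.018,0.148,0],[-0.021,0.165,0],[-0.023,0.177,0],[-0.024,0.182,0]], turn=[[0,0,0.017],[0,0,0.037],[0,0,0.059],[0,0,0.081],[0,0,0.1],[0,0,0.111],[0,0,0.119],[0,0,0.122]], hand=[-1,-1,-1,-1,-1,-1,-1,-1])

```text
clock: 9.63
eef_pos: [0.6762, -0.143, 0.0752]
eef_rot: [[0.851, -0.525, -0.0], [-0.525, -0.851, 0.0], [-0.0, 0.0, -1.0]]
ft_force: [-0.6, 0.4, 1.1]
grip_width: 0.0003
finger_force: 0.4
```

Request:
send_rows(delta_pos=[[0,0,0],[0,-0.01,0],[0,-0.02,0],[0,-0.035,0],[0,-0.035,-0.05],[0,-0.035,-0.12],[0,-0.035,-0.22],[0,-0.035,-0.35]], turn=[[0,0,0],[0,0,0],[0,0,0],[0,0,0],[0,0,0],[0,0,0],[0,0,0],[0,0,0]], hand=[-1,-1,-1,-1,-1,-1,-1,-1])

```text
clock: 10.3
eef_pos: [0.6787, -0.1382, 0.1282]
eef_rot: [[0.852, -0.524, -0.001], [-0.524, -0.852, 0.0], [-0.001, 0.0, -1.0]]
ft_force: [-0.4, -0.3, -0.1]
grip_width: 0.0001
finger_force: 0.0
```

Request:
send_rows(delta_pos=[[0,0,-0.15],[0,0,-0.3],[0,0,-0.45],[0,0,-0.6],[0,0,-0.75],[0,0,-0.87],[0,0,-0.95],[0,0,-0.98]], turn=[[0,0,0],[0,0,0],[0,0,0],[0,0,0],[0,0,0],[0,0,0],[0,0,0],[0,0,0]], hand=[-1,-1,-1,-1,-1,-1,-1,-1])

```text
clock: 10.97
eef_pos: [0.6798, -0.1385, 0.2789]
eef_rot: [[0.852, -0.524, 0.006], [-0.524, -0.852, -0.002], [0.006, -0.001, -1.0]]
ft_force: [0.1, -0.5, 0.5]
grip_width: 0.0006
finger_force: 0.0
```

```bash
python3 go.py .143 -20.7 .25 -20.7
```

```text
t 10.9667 p [ 0.6798 -0.1385  0.2789] yaw -31.58 tilt [ 0.006 -0.002 -1.   ] grip 0.0005994586562445392 F [ 0.1 -0.5  0.5] j [-18.  37.  50.  -0.  92. 104.]
d [-0.024 -0.15   0.193] turn z -0.121
```

Request:
send_rows(delta_pos=[[-0.1,-0.07,0],[-0.25,-0.17,0],[-0.4,-0.28,0],[-0.55,-0.38,0],[-0.7,-0.48,0],[-0.82,-0.57,0],[-0.9,-0.62,0],[-0.93,-0.64,0]], turn=[[0,0,0],[0,0,0],[0,0,0],[0,0,0],[0,0,0],[0,0,0],[0,0,0],[0,0,0]], hand=[-1,-1,-1,-1,-1,-1,-1,-1])

```text
clock: 11.63
eef_pos: [0.6097, 0.0185, 0.2752]
eef_rot: [[0.853, -0.522, 0.0], [-0.522, -0.853, 0.0], [0.0, -0.0, -1.0]]
ft_force: [-0.4, -0.6, -0.3]
grip_width: 0.0004
finger_force: 0.0
```

Request:
send_rows(delta_pos=[[-0.1,-0.07,0],[-0.25,-0.17,0],[-0.4,-0.28,0],[-0.55,-0.38,0],[-0.7,-0.48,0],[-0.82,-0.57,0],[-0.9,-0.62,0],[-0.93,-0.64,0]], turn=[[0,0,0],[0,0,0],[0,0,0],[0,0,0],[0,0,0],[0,0,0],[0,0,0],[0,0,0]], hand=[-1,-1,-1,-1,-1,-1,-1,-1])

```text
clock: 12.3
eef_pos: [0.5417, 0.1725, 0.2748]
eef_rot: [[0.853, -0.523, 0.0], [-0.523, -0.853, -0.0], [0.0, -0.0, -1.0]]
ft_force: [-0.2, -0.5, -0.8]
grip_width: 0.0005
finger_force: 0.0
```

```bash
python3 - <<'E'
from h import *
im,d=snap('top','t4');P=xyz('top',d);I=im.astype(int)
v,u=np.mgrid[:384,:512]
roi=(u>260)&(u<390)&(v>105)&(v<230)
red=roi&(I[...,0]>150)&(I[...,1]<70)&(I[...,2]<70)
Q=P[red];m=Q[:,:2].mean(0);q=Q[:,:2]-m;w,V=np.linalg.eigh(q.T@q);a=V[:,1];a=a*np.sign(-a[1])
M=np.array([.601,-.371]);n=np.array([-a[1],a[0]])
print(red.sum(),Q.mean(0),'ang',np.degrees(np.arctan2(a[1],a[0])),'lateral of mouth',(M-m)@n,'ahead',(M-m)@a,'extent',np.ptp(q@a))
cv2.imwrite('pics/c4.png',cv2.resize(im[60:260,190:510,::-1],(800,500),interpolation=cv2.INTER_CUBIC))
E
```

```text
46 [ 0.55715157 -0.07609867  0.1495929 ] ang -83.61333229204813 lateral of mouth 0.010772156219421309 ahead 0.29794872463348154 extent 0.044322867714524636
```

View pics/c4.png

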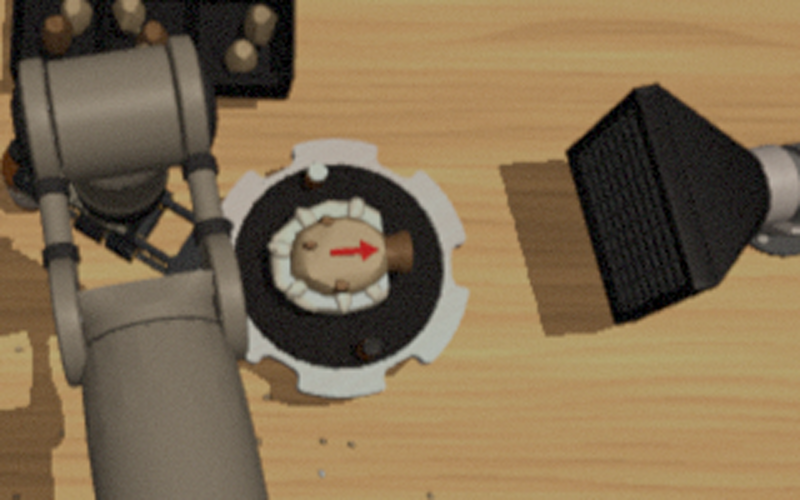

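The arrow at (330,253)→(378,249) points at the hood mouth, 11 mm off its middle. Both vials stand upright and the hand is clear.

```bash
python3 -c "
from station import manip
print(manip.hand_in())"
```

```text
the job is handed in; nothing more can be done
None
```

I turned the platter about 178° clockwise by one notch, and the arrow now points about 11 mm off the middle of the hood's mouth (limit 55 mm); the last picture shows the fossil and vials upright and the hand clear, and the job is handed in with no verdict returned.

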